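# Stow the round screw tin behind the sprung gate of the drawer tray

### The arm

A 7-joint arm with a two-finger parallel gripper is mounted at the origin on the work surface. World frame = base frame: x ahead of the robot, y to its left, z up, the work surface at z = 0. Lengths are in m, angles in rad, forces in N, time in s.
With the tool pointing down it reaches from about 0.4 to 0.85 m from the base axis. Payload 4.5 kg.
Tool frame: the origin (TCP) lies where the fingers leave the gripper's body, on its centre line; the fingertips stand 64 mm ahead of it and the grasp point (between the pads) lies 45 mm ahead of it; z points along the fingers, y is the line along which they close (so a half turn about z gives the same grasp; the last joint's range is limited). The gripper opens to 88 mm and grips with 3 to 60 N. Pads are 18 mm wide; open, the fingers measure 123 mm over their backs; the gripper's body (75 mm by 187 mm) begins 45 mm behind the grasp point.
Start: joints at [-1.225, 0.689, -0.195, 1.565, 0.157, 0.902, -0.215], TCP at [0.192, 0.595, 0.303] pointing down, gripper open.
Joint ranges: [-3.01, 3.01], [-0.46, 2.08], [-1.47, 1.51], [0.13, 2.56], [-1, 4.14], [0.04, 2.09], [-2.66, 2.66]. Speed limits (rad/s): [2.57, 2.57, 3.14, 3.14, 3.14, 3.14, 3.14].

### API

Orientations are given as a rotation vector (axis times angle).
In Python, from plant import ctrl gives the robot as it stands. Calls block until the motion is done:
- ctrl.reach(position, orientation): joint-space move of the TCP to a pose.
- ctrl.line_to(position, orientation=None, vel=0.15, max_force=None): straight line of the TCP; orientation=None keeps the orientation; vel is the mean speed in m/s. With max_force (N) it stops when the force on the tool has changed by that much, and returns True; else False.
- ctrl.move_joints(angles): joint-space move.
- ctrl.move_gripper(opening, squeeze=None): finger opening in m; squeeze is the grip in N (None keeps the last); returns when the fingers have stopped.
- ctrl.dwell(seconds).
- ctrl.inverse_kinematics(position, orientation): joint angles nearest the present ones, or None.
- ctrl.state(): the state.
- ctrl.snapshot(name): name is "scene" or "top"; returns the picture (400x640x3 uint8, blue, green, red); there is no depth.
- ctrl.calibration(name): a dict with "fx", "fy", "cx", "cy" (pixels), "eye" and "rotation" of the camera in the world. Camera axes: x right, y up, looking along -z (the intrinsics and any distortion apply to the point x, -y, -z); pixel columns grow to the right and rows downward; lengths in m; the calibration is good to about 2 mm. A picture is of the moment at which its call begins. calibration takes no time and is no camera call.
A pose or a line that the arm cannot do raises ctrl.IKError and nothing moves.
- ctrl.finish_job(): hands the job in; it is judged then, once.
Trained networks look in the newest picture that a camera, given by its name, has taken for a name from the list of things; names that differ only in an ending like _2 or _b are one class to them, and where a whole thing is asked for, a point or a joint stands for the part that bears it (a point fixed in the world has none). Each returns a list of dicts, best first, with "confidence" (0 to 1); they miss things now and then, are a little off and sometimes report something else, mostly with a low value. They report only what shows in the picture. A call takes as long as a camera call. They do not tell look-alikes from the thing itself.
- ctrl.spot_in(camera, query): "location" ([column, row] in pixels, amid what is visible of it).
- ctrl.pinpoint(camera, query): "location" ([column, row] in pixels: a listed point, or the origin of a listed thing).
The state is a dict: "t": time; "q": joint angles; "qvel": joint speeds; "joint_efforts": joint torques, N m; "tcp_pos": TCP position; "tool_rot": TCP orientation; "wrist_force": force on the tool from outside, world axes, zero at the start; "moment": the same for the moment, N m; "gripper_width": finger opening in m; "grip_force": force on a finger pad.
Only numpy, scipy, OpenCV 4.12 (cv2) and the standard library are available. Lean on these libraries where they do the work, as an engineer would, in place of code of your own. Each camera call takes 0.05 s, during which the arm holds its last target. There are 200 camera calls.

### The job

The round screw tin is standing loose in the drawer tray. Push it (never lift or tip it) up against the tray's long far wall, then push it along that wall, keeping it against the wall, through the sprung gate until it stands at the end of the bay in the far left corner as the robot sees it. Then back the fingers out slowly with the gate still leaning on them, so that the gate swings fully shut behind the tin gently instead of snapping, and leave the other things in the tray where they lie.

Things in the scene. Friction and masses are not known exactly. Their poses are not given: they have to be found in the camera images.
- tray: Wooden drawer tray, cork floor, fixed. Origin: centre of its underside; x points to the long far wall, y left along it, z up. Cork 12 mm above the origin. Inside 320 x 540 mm: x -160 to +160 (far wall), y -270 to +270 (left end wall). Walls 12 mm thick, tops 48 mm above the cork. The lane runs along the far wall; the bay is its left end, beyond the gate.
- vise_top (a point): Top of the black casing held in the small dark iron vise, 109 mm above the cork. Vise and casing are fixed to the tray's near left part: tray x -133 to -57, y +70 to +203 mm.
- tin_center (a point): Centre of the loose round screw tin, half-way up. Plain steel cylinder standing upright on the cork, 90 mm diameter, 62 mm tall, flat closed lid, about 0.35 kg (too wide to grasp). Touching the far wall, its centre is at tray x = +115 mm.
- bay_home (a point): Where the tin's centre ends: tray x = +115, y = +225 mm, 31 mm above the cork; there the tin touches both the far wall and the left end wall.
- gate_hinge (a point): Point on the gate's vertical hinge pin, 30 mm above the cork, at tray x = +45, y = +83 mm. The pin reaches 56 mm above the cork.
- gate (a joint): Angle (rad) of the sprung gate: an aluminium bar 100 mm long from pin to rounded tip, 12 mm thick, 15 to 45 mm above the cork. 0 = shut on its stop: it then points from the pin to the far wall, swung 30 degrees towards tray +y, and leaves a 22 mm gap to the wall. Grows to 1.0 as the bar swings on towards +y. The tin pushed along the wall opens it to about 0.9.
- gate_tip (a point): Gate's tip. Its spring always swings it back (2 to 3 N at the tip). With the tin within 10 mm of home the tip is free of the tin and the bar rests on the fingers that still stand behind the tin (gate about 0.3 to 0.7); it rides on them to 0 as they draw back along the wall (-y) 80 mm or more. If they are lifted out there or pulled away fast, it snaps shut at about 3 rad/s.
- board_stick: Bystander, loose: bare green circuit-board stick 94 x 26 x 9 mm. Origin: centre of the board's underside, x along its length.
- steel_key: Bystander, loose: stainless steel security key 81 x 32 x 6 mm with a round head. Origin: on its underside near the middle, x along its length.
- bumper_sleeve: Bystander, loose: yellow rectangular rubber bumper sleeve (open frame) 86 x 56 x 16 mm. Origin: centre of its underside.
- card_adapter: Bystander, loose: flat silver memory card adapter 60 x 40 x 7 mm. Origin: centre of its underside.
Not all that is in view belongs to the job. There is more than one size of the part that bears tin_center; the job needs the larger.

How it is judged:
By the outcome, as a careful person would: the job done as asked, in the order asked, and still so for the second after the job is handed in, with the robot touching nothing.
It also fails if it takes over 64 s, if anything falls off the work surface, if the arm or the gripper's body presses on something with over 40 N, if the wrist force passes 120 N, or if a joint passes its speed limit or range.

## Working session

There is one attempt and no reset: what is moved stays moved. The work goes in short steps, each a Python script; the robot and the scene stay as the last script left them, time stands still between calls to the robot, and variables do not carry over. Pictures are saved under pics/ and viewed, at most 10 in all, crops included, and the job is handed in when it is done.

```bash
ls; mkdir -p pics
cat > h.py <<'E'
import numpy as np, cv2
from plant import ctrl
def ray(cam,px):
    c=ctrl.calibration(cam)
    d=None
    for k in c:
        if 'dist' in k: d=np.array(c[k],float)
    K=np.array([[c['fx'],0,c['cx']],[0,c['fy'],c['cy']],[0,0,1]])
    p=cv2.undistortPoints(np.array([[px]],float),K,d)[0,0]
    v=np.array(c['rotation'])@np.array([p[0],-p[1],-1]); return np.array(c['eye'],float),v/np.linalg.norm(v)
def atz(cam,px,z):
    e,v=ray(cam,px); return e+v*(z-e[2])/v[2]
def tri(pa,pb,a='scene',b='top'):
    (e1,v1),(e2,v2)=ray(a,pa),ray(b,pb)
    s=np.linalg.lstsq(np.c_[v1,-v2],e2-e1,rcond=None)[0]
    p,q=e1+s[0]*v1,e2+s[1]*v2; return (p+q)/2,np.linalg.norm(p-q)
E
python3 - <<'E'
from h import *
for n in ('scene','top'):
    im=ctrl.snapshot(n); cv2.imwrite(f'pics/{n}0.png',im); print(n,ctrl.calibration(n))
    for q in ('tin_center','gate_hinge','gate_tip','vise_top','tray','bay_home','board_stick','steel_key','bumper_sleeve','card_adapter'):
        print(q,[(np.round(d['location']).tolist(),round(d['confidence'],2)) for d in ctrl.pinpoint(n,q)][:4])
print(ctrl.state())
E
```

```text
pics
scene {'fx': 496.5170702747188, 'fy': 496.5170702747188, 'cx': 323.4075439323258, 'cy': 197.384759744135, 'eye': array([ 0.87333363, -0.39248979,  0.94205062]), 'rotation': array([0.53559879, 0.24219764, 0.83584584])}
tin_center [([228.0, 346.0], 0.92), ([431.0, 195.0], 0.73), ([329.0, 251.0], 0.57), ([276.0, 207.0], 0.43)]
gate_hinge [([385.0, 187.0], 0.62)]
gate_tip [([429.0, 196.0], 0.84), ([240.0, 240.0], 0.58), ([448.0, 162.0], 0.16)]
vise_top [([359.0, 111.0], 0.85)]
tray [([341.0, 207.0], 0.94), ([329.0, 253.0], 0.54)]
bay_home [([448.0, 162.0], 0.98)]
board_stick [([276.0, 209.0], 0.64), ([244.0, 236.0], 0.29)]
steel_key [([243.0, 240.0], 0.73)]
bumper_sleeve [([305.0, 178.0], 0.68)]
card_adapter [([400.0, 141.0], 0.81)]
top {'fx': 399.56896887451575, 'fy': 399.56896887451575, 'cx': 319.3785067844951, 'cy': 195.51628878447332, 'eye': array([ 0.40055295, -0.02839605,  1.12643258]), 'rotation': array([ 0.06040328, -0.08108686, -1.57124221])}
tin_center [([337.0, 177.0], 0.89), ([429.0, 174.0], 0.81), ([241.0, 165.0], 0.36)]
gate_hinge [([238.0, 252.0], 0.74), ([268.0, 192.
[... 309 characters left out ...]
42)]
{'t': 1.1, 'q': array([-1.2251731 ,  0.68909511, -0.1945789 ,  1.56528788,  0.15724127,
        0.90247297, -0.215077  ]), 'qvel': array([ 0.00025285, -0.00196651,  0.00052324, -0.00081008, -0.00020031,
       -0.00105204,  0.00061023]), 'joint_efforts': array([-2.37899176e-04, -5.27511728e+01, -1.26745339e+00, -1.53753036e+01,
       -5.19883912e-02, -7.05640286e-04,  2.54595022e-05]), 'tcp_pos': array([0.19172902, 0.59489552, 0.30274846]), 'tool_rot': array([-4.87837335e-01, -3.10345183e+00, -1.80769557e-04]), 'wrist_force': array([ 0.03266727,  0.09136577, -0.00323643]), 'moment': array([-0.03387091, -0.0356653 ,  0.02026275]), 'grip_force': 0.0, 'gripper_width': 0.08814982990615436}
```

```bash
python3 -c "
import cv2,numpy as np
a=cv2.imread('pics/scene0.png');b=cv2.imread('pics/top0.png')
print(a.shape)"
```

```text
(400, 640, 3)
```

View pics/scene0.png

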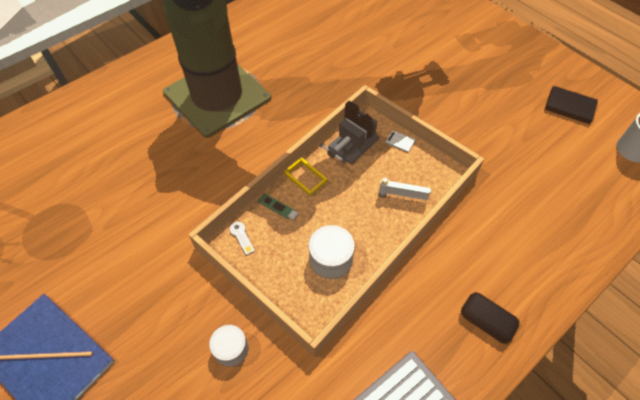

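View pics/top0.png

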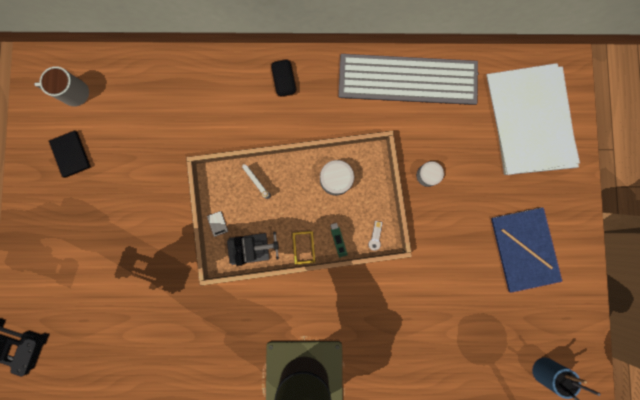

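The scene picture shows the tray with a large tin inside at scene (331,250) / top (337,177), and a smaller tin outside it at scene (228,345) / top (431,174). The larger one, inside the tray, fits the description (90 mm, standing in the drawer tray). Next I'll fit the tray pose, triangulate the tin, and confirm with an overlay crop.

```bash
cat > h.py <<'E'
import numpy as np, cv2
from scipy.optimize import least_squares
from scipy.spatial.transform import Rotation as R
from plant import ctrl
def cal(cam):
    c=ctrl.calibration(cam); d=next((np.array(c[k],float) for k in c if 'dist' in k),None)
    return np.array([[c['fx'],0,c['cx']],[0,c['fy'],c['cy']],[0,0,1]]),d,np.array(c['eye']),R.from_rotvec(c['rotation']).as_matrix()
def proj(cam,P):
    K,d,e,M=cal(cam); F=np.diag([1.,-1,-1])@M.T
    return cv2.projectPoints(np.atleast_2d(P).astype(float),cv2.Rodrigues(F)[0],-F@e,K,d)[0][:,0]
def tray2w(T,P): # T=x,y,z,yaw
    P=np.atleast_2d(P); return P@R.from_euler('z',T[3]).as_matrix().T+T[:3]
def w2tray(T,P): return (np.atleast_2d(P)-T[:3])@R.from_euler('z',T[3]).as_matrix()
def locate(obs):  # obs: {cam:[px]} -> 3D
    f=lambda p:np.concatenate([proj(c,p)[0]-np.array(o) for c,o in obs.items()])
    r=least_squares(f,[.5,0,.05]); return r.x,np.abs(r.fun).max()
E
python3 - <<'E'
from h import *
C=np.array([[.172,.282,.06],[.172,-.282,.06],[-.172,-.282,.06],[-.172,.282,.06]])
O={'scene':[[482,159],[316,349],[193,238],[367,89]],'top':[[188,158],[394,132],[411,256],[201,284]]}
f=lambda T:np.concatenate([(proj(c,tray2w(T,C))-np.array(o)).ravel() for c,o in O.items()])
r=least_squares(f,[.45,0.05,0,.1]); T=r.x; print(T,np.round(r.fun,1)); np.save('T.npy',T)
for n,o in dict(tin_top=([331.5,243],[336.5,176]),hinge=([384,187],[268,194]),vise=([359,111],[235,252])).items():
    p,e=locate({'scene':o[0],'top':o[1]}); print(n,p,w2tray(T,p),e)
# overlay
ins=np.array([[.16,.27,.012],[.16,-.27,.012],[-.16,-.27,.012],[-.16,.27,.012]])
p,e=locate({'scene':[331.5,243],'top':[336.5,176]}); tt=w2tray(T,p)[0]
a=np.linspace(0,2*np.pi,40)
circ=lambda z:np.c_[tt[0]+.045*np.cos(a),tt[1]+.045*np.sin(a),0*a+z]
for c,(u,v) in dict(scene=(180,80),top=(170,110)).items():
    im=cv2.imread(f'pics/{c}0.png'); w,h=(310,280) if c=='scene' else (260,190)
    k=2 if c=='scene' else 3
    im=cv2.resize(im[v:v+h,u:u+w],None,fx=k,fy=k,interpolation=3)
    for P,col in((C,(255,0,0)),(ins,(0,255,0)),(circ(.074),(0,0,255)),(circ(.012),(0,0,255)),(np.array([[.045,.083,.068],[.095,.170-.0005,.057]]),(255,0,255))):
        q=((proj(c,tray2w(T,P))-[u,v])*k+k/2).astype(np.int32); cv2.polylines(im,[q],True,col,1)
    cv2.imwrite(f'pics/ov_{c}.png',im)
E
```

```text
[ 0.46903922  0.01758371 -0.01376393  0.1322842 ] [ 1.4  2.7 -0.9  1.5 -3.2 -0.7 -2.4 -1.  -1.7 -0.4 -3.6 -1.  -1.4 -0.4
 -1.1  0.6]
tin_top [ 0.54688117 -0.08721639  0.0814118 ] [[ 0.06333886 -0.11415174  0.09517573]] 0.13751487984040978
hinge [0.50470842 0.09926215 0.04770925] [[0.04613084 0.07626011 0.06147318]] 1.1113184834091498
vise [0.34902879 0.16970743 0.10966524] [[-0.098897    0.16662386  0.12342917]] 0.4740267550510566
```

View pics/ov_scene.png

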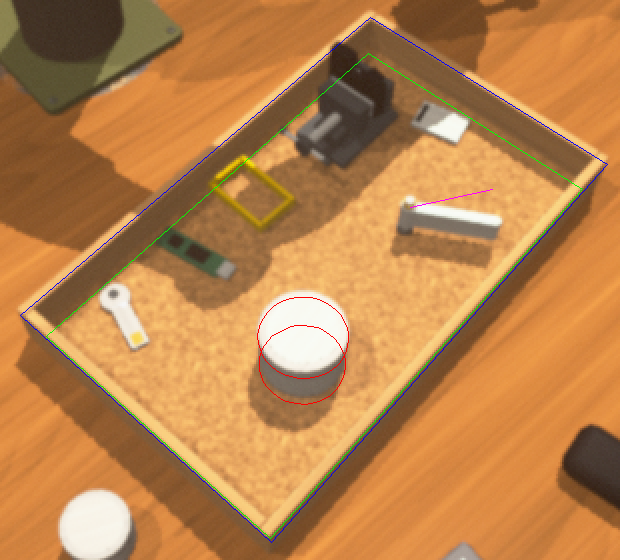

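View pics/ov_top.png

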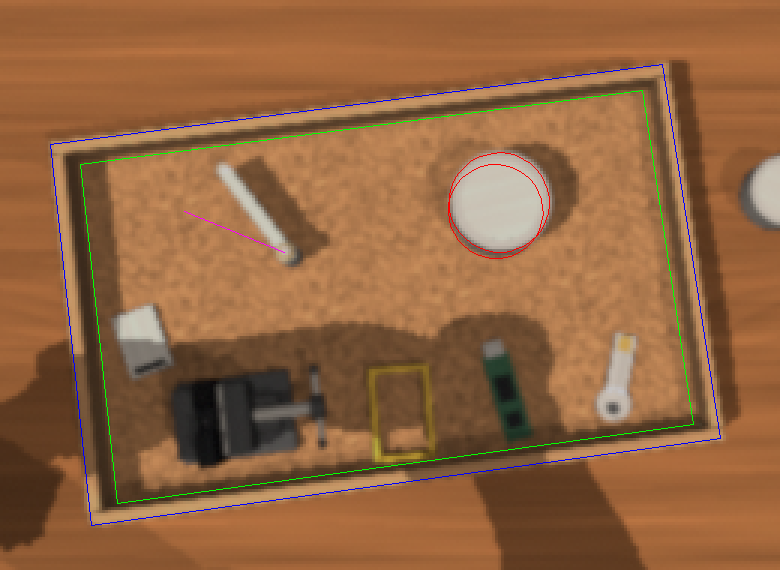

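The crops confirm the tin: scene crop centre about (303,335), top crop about (498,203), with its rim matching the 90 mm circle. It stands in the tray, well clear of the bystanders along the near wall. I'll tighten the tray pose using the detector's named tray points as well.

Run:
```python
from h import *
P=np.array([[.172,.282,.06],[.172,-.282,.06],[-.172,-.282,.06],[-.172,.282,.06],[0,0,0],[.115,.225,.043],[.045,.083,.042]])
O={'scene':[[483,160],[315,349.5],[191,237],[366,88.5],[341,207],[448,162],[385,187]],
'top':[[187.5,158],[393,131.5],[410,256],[200.5,284],[297,210],[212,178],[268,192]]}
def f(T): return np.concatenate([(proj(c,tray2w(T,P))-np.array(o)).ravel() for c,o in O.items()])
for z in (None,0):
    g=f if z is None else (lambda T:f([T[0],T[1],0,T[2]]))
    r=least_squares(g,[.45,0.05,0,.1] if z is None else [.45,.05,.1],loss='soft_l1',f_scale=1.5); print(np.round(r.x,4),r.cost); print(np.round(g(r.x).reshape(-1,2),1).tolist())
T=np.array([r.x[0],r.x[1],0,r.x[2]]); np.save('T.npy',T)
# tin: fit centre x,y at known top height per camera using white-lid ellipse centroid
for c,w in (('scene',(331,243)),('top',(337,176))):
    im=cv2.imread(f'pics/{c}0.png'); 
    m=((im.min(2)>165)).astype(np.uint8); n,l,s,ce=cv2.connectedComponentsWithStats(m)
    k=l[w[1],w[0]]; print(c,s[k],ce[k])
    g=least_squares(lambda p:proj(c,[p[0],p[1],.074])[0]-ce[k],[.5,0]).x
    print(g,w2tray(T,[*g,.074]))
```

```text
[ 0.4682  0.0173 -0.009   0.1324] 30.51778450721699
[[0.6, 0.3], [-0.4, 0.0], [-2.0, -1.0], [-1.6, -2.0], [1.6, 3.8], [-1.6, 4.4], [-1.7, 1.4], [-1.7, -0.4], [-2.2, -0.6], [0.1, 0.0], [-1.0, 1.2], [1.0, -2.2], [-1.3, -1.7], [-2.7, 2.6]]
[0.4696 0.0151 0.1325] 35.92833661713101
[[1.5, -1.3], [-0.9, 0.0], [-3.6, -2.0], [-1.7, -3.9], [1.4, 2.6], [-1.0, 2.9], [-1.5, 0.1], [-1.9, -1.6], [-0.7, -2.0], [1.7, -0.3], [-1.1, 1.1], [1.7, -2.9], [-1.3, -2.6], [-2.3, 1.8]]
scene [ 309  225   45   41 1463] [331.05194805 245.0177717 ]
[ 0.54697935 -0.08797221] [[ 0.0631107  -0.11238394  0.074     ]]
top [322 162  30  30 727] [336.39477304 176.61210454]
[ 0.54598661 -0.08770776] [[ 0.06216159 -0.11199068  0.074     ]]
```

```bash
cat >> h.py <<'E'
T=np.load('T.npy')
def ori(delta,flip=False): # tool y along tray +x, turned by delta about z
    a=T[3]+delta+(np.pi if flip else 0); y=np.array([np.cos(a),np.sin(a),0]); z=np.array([0,0,-1.])
    return R.from_matrix(np.c_[np.cross(y,z),y,z]).as_rotvec()
def W(x,y,z): return tray2w(T,[x,y,0])[0]*[1,1,0]+[0,0,z]
def where():
    s=ctrl.state(); return np.round(w2tray(T,s['tcp_pos'])[0],4),np.round(R.from_euler('z',-T[3]).apply(s['wrist_force']),1),round(s['t'],1)
E
python3 - <<'E'
from h import *
D=np.deg2rad(-12); Z=.09
for fl in (0,1):
    print(fl,[None if (q:=ctrl.inverse_kinematics(W(x,y,z),ori(d,fl))) is None else np.round(q,2).tolist() for x,y,z,d in((-.02,-.112,.2,0),(.06,-.112,Z,0),(.105,-.19,.2,D),(.105,.175,Z,D),(.105,.07,.2,D))])
E
```

```text
0 [[0.19, 0.68, -0.13, 2.11, 0.23, 0.37, 0.01], [0.15, 0.93, -0.13, 1.92, 0.34, 0.31, -0.12], [0.23, 0.81, -0.07, 1.67, 0.09, 0.66, 0.03], [-0.43, 0.95, 0.0, 1.82, -0.0, 0.37, -0.51], [-0.28, 0.76, 0.04, 1.82, -0.05, 0.56, -0.28]]
1 [[0.57, 0.78, -0.76, 2.09, 0.92, 0.65, 2.45], [0.55, 1.08, -0.86, 1.9, 1.2, 0.8, 2.26], [0.61, 0.93, -0.81, 1.65, 0.81, 0.93, 2.55], [-0.1, 1.02, -0.6, 1.8, 0.94, 0.64, 1.8], [0.16, 0.86, -0.73, 1.8, 0.78, 0.8, 2.08]]
```

Run:
```python
from h import *
Z=.09
ctrl.reach(W(-.025,-.112,.22),ori(0)); ctrl.move_gripper(0.0)
print(where())
print(ctrl.line_to(W(-.025,-.112,Z),vel=.1,max_force=6),where())
print(ctrl.line_to(W(.068,-.112,Z),vel=.035,max_force=8),where())
im=ctrl.snapshot('scene'); im2=ctrl.snapshot('top')
cv2.imwrite('pics/p1.png',np.vstack([cv2.resize(im[60:360,180:500],None,fx=1.7,fy=1.7)[:300],cv2.resize(im2[110:300,170:430],(544,300))]))
```

```text
(array([-0.025, -0.112,  0.22 ]), array([-0.3,  0.9, -0.4]), 5.0)
False (array([-0.0248, -0.1121,  0.0904]), array([ 0.2,  0.3, -0.3]), 6.5)
True (array([ 0.0507, -0.1119,  0.0895]), array([0.4, 0.2, 0.1]), 8.4)
```

View pics/p1.png

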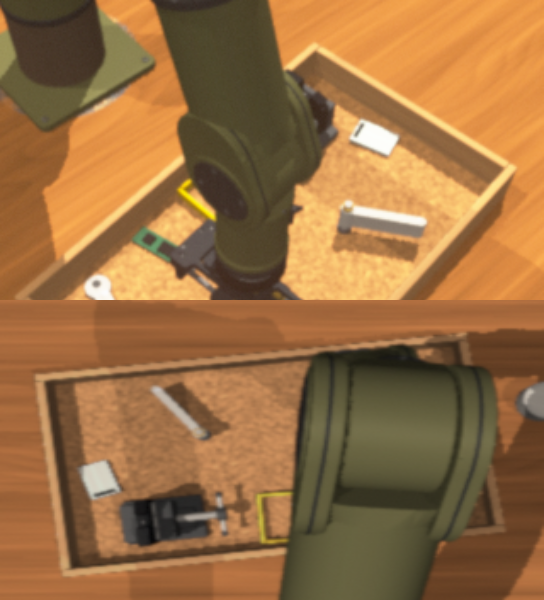

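The tin is hidden behind the arm in both views, but the stop came at finger x = 50.7 mm, within 2 mm of the wall position I predicted. I'll go round behind it and check for the lid from there.

Run:
```python
from h import *
D=np.deg2rad(-12)
ctrl.line_to(W(.02,-.112,.0895),vel=.1)
ctrl.line_to(W(.0,-.112,.17),vel=.2)
im=ctrl.snapshot('scene')
ctrl.reach(W(.104,-.195,.17),ori(D)); print(where())
im2=ctrl.snapshot('scene')
cv2.imwrite('pics/p2.png',np.hstack([im[80:380,180:500],im2[80:380,180:500]]))
for q in (im2,):
    m=(q.min(2)>165).astype(np.uint8); n,l,s,ce=cv2.connectedComponentsWithStats(m)
    for k in range(1,n):
        if s[k][4]>400:
            g=least_squares(lambda p:proj('scene',[p[0],p[1],.074])[0]-ce[k],[.5,0]).x; print(s[k],w2tray(T,[*g,.074]))
```

```text
(array([ 0.1034, -0.1947,  0.1682]), array([-1.1,  0.9,  0.3]), 10.2)
[   0    0  130   60 3373] [[-0.95446364 -0.10610979  0.074     ]]
[339 240  36  38 981] [[ 0.11885633 -0.09917886  0.074     ]]
[ 209  325   36   36 1005] [[ 0.05230664 -0.37672015  0.074     ]]
[ 357  353   95   47 2246] [[ 0.3284531  -0.22357376  0.074     ]]
```

View pics/p2.png

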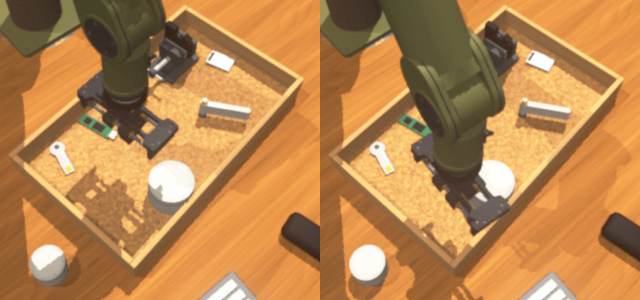

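Left frame: the tin stands against the far wall, with its lid at about (171,180) in the crop and no gap. Next I'll push it along the wall.

Run:
```python
from h import *
Z=.0895
print(ctrl.line_to(W(.104,-.195,Z),vel=.1,max_force=6),where())
for y in (-.08,0,.06,.1,.145):
    print(ctrl.line_to(W(.104,y,Z),vel=.05,max_force=20),where())
print(ctrl.line_to(W(.104,.185,Z),vel=.02,max_force=10),where())
im=ctrl.snapshot('scene');cv2.imwrite('pics/p3.png',cv2.resize(im[60:300,260:580],None,fx=2,fy=2))
```

```text
False (array([ 0.1044, -0.1951,  0.09  ]), array([ 0.4, -0.9,  0.8]), 11.2)
False (array([ 0.1029, -0.0803,  0.0894]), array([-2.8, -3.7,  3.1]), 13.6)
False (array([0.103 , 0.    , 0.0894]), array([-3.8, -3.7,  2.8]), 15.4)
False (array([0.1027, 0.0569, 0.0894]), array([-3.3, -9.3,  3.8]), 16.7)
False (array([0.1027, 0.0982, 0.0894]), array([-3.6, -7.1,  2.6]), 17.7)
False (array([0.103 , 0.1447, 0.0894]), array([-3.2, -4.6,  1.1]), 18.7)
True (array([0.1038, 0.1718, 0.0893]), array([ 2. , -0.9,  1.3]), 20.2)
```

View pics/p3.png

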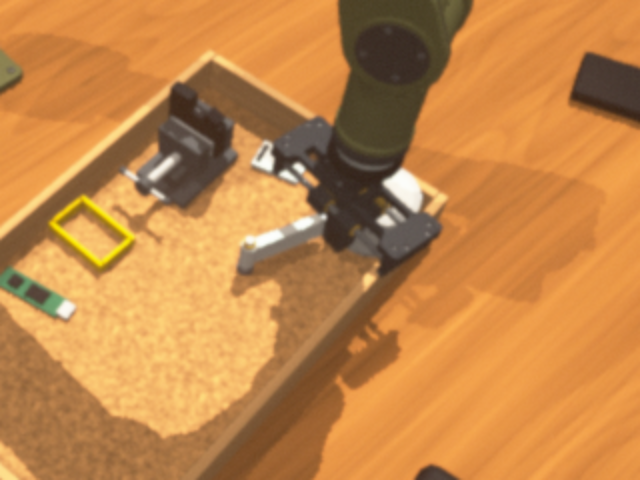

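The stop came at y = 171.8 mm, the predicted corner position. The gate bar, picture (250,255) to (330,225), leans on the fingers, so I'll back out slowly.

Run:
```python
from h import *
Z=.0893
for y in (.14,.11,.07,):
    ctrl.line_to(W(.104,y,Z),vel=.018); print(where())
ctrl.line_to(W(.104,.0,Z),vel=.05); ctrl.line_to(W(.104,-.05,.2),vel=.15)
ctrl.reach(W(.0,-.15,.25),ori(0)); print(where())
im=ctrl.snapshot('scene');im2=ctrl.snapshot('top')
cv2.imwrite('pics/p4.png',np.hstack([cv2.resize(im[70:270,340:500],None,fx=2.5,fy=2.5),cv2.resize(im2[120:270,175:295],(400,500))]))
for c,q in (('scene',im),('top',im2)):
    m=(q.min(2)>165).astype(np.uint8); n,l,s,ce=cv2.connectedComponentsWithStats(m)
    for k in range(1,n):
        g=least_squares(lambda p:proj(c,[p[0],p[1],.074])[0]-ce[k],[.5,0]).x; g=w2tray(T,[*g,.074])[0]
        if s[k][4]>300 and abs(g[0])<.2 and abs(g[1])<.3: print(c,s[k],g)
```

```text
(array([0.104 , 0.1401, 0.0893]), array([2.4, 0.6, 0.1]), 22.0)
(array([0.104 , 0.1101, 0.0893]), array([ 3.5, -1.3, -0.3]), 23.9)
(array([0.104 , 0.0701, 0.0893]), array([-0.3,  0.3,  0.5]), 26.2)
(array([ 0.0007, -0.1492,  0.2496]), array([ 0.6,  0.1, -0.1]), 29.4)
scene [386 130  28  21 328] [0.0058299  0.18863622 0.074     ]
scene [ 430  140   41   33 1046] [0.11438018 0.22611614 0.074     ]
scene [230 222  25  32 333] [-0.08309124 -0.2152862   0.074     ]
top [192 158  30  33 753] [0.11381631 0.22840232 0.074     ]
```

View pics/p4.png

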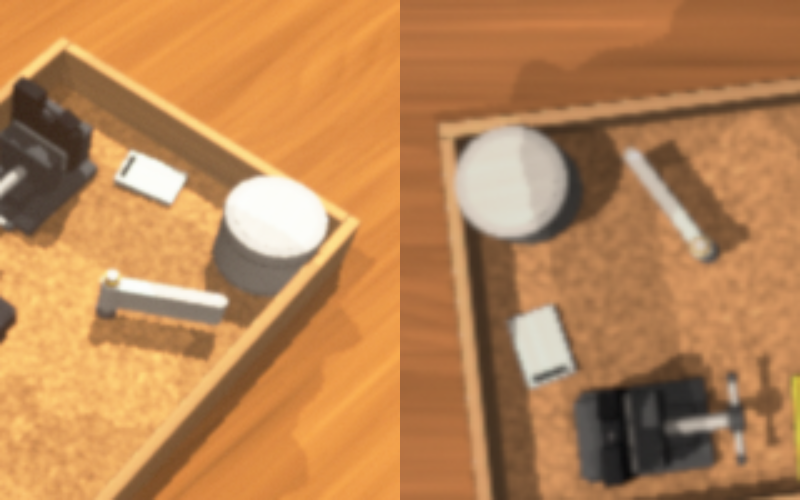

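The tin stands in the far left corner at left-frame (275,225), measured at (114,226) mm against a target of (115,225). The gate is shut at its original angle, and the bystanders in view haven't moved. I'm handing in.

```bash
python3 -c "
from plant import ctrl
print(ctrl.finish_job())"
```

```text
the job is handed in; nothing more can be done
None
```

I pushed the tin along the far wall into the far left corner of the bay, measured within about 4 mm of home; the gate eased shut on the retreating fingers, and I handed the job in at about 29 s.

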